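# Push the battery pack up the charger ramp onto its stop

## Task

Put the battery pack on charge: set it down flat on the open lower end of the charger's sloping ramp, lined up with the ramp, and let go of it. Then push it up the slope between the side rails into the hood until it is fully home against the stop hidden inside, pressing gently and never ramming it, and leave it resting there. Leave the stapler, tape roll and mug where they are.

Things in the scene. Friction and masses are not known exactly. Their poses are not given: they have to be found in the camera images.
- pack: Battery pack: black plastic block with rounded edges, 90 mm long (own x) x 60 mm wide (own y) x 34 mm high, about 0.35 kg, loose on the sideboard. Both ends are alike, so either end may lead up the ramp. Origin: centre of its underside; z up. Can be gripped across its 60 mm width.
- charger: The whole charger, fixed to the sideboard: black foot plate and posts carrying the sloping grey bed (see bed) with its hood and stop. About 240 mm long, 96 mm wide, 97 mm high at the upper end. Origin: under the centre of the foot plate, on the sideboard; x points to the ramp's upper end (roughly away from the robot), z vertical.
- bed: Sloping grey bed of the charger. Origin: on its upper surface, middle of its lower edge, 13.5 mm above the sideboard; x runs up the slope (8 degrees = 0.14 rad), y across to the left, z square off the surface. Surface 235 mm long (x 0 to 0.235), 96 mm wide. Below the rails (x < 0.075) it is open. Friction holds the pack wherever it is left on the slope.
- rail_entry (a point): Point on the bed's surface, in the middle, at the lower ends of the two side rails (bed x = 0.10), axes as the bed. From here up the slope the straight rails, 7 mm high, stand 65 mm apart inside (pack 60 mm wide). Flared lead-ins in front of them begin at bed x = 0.075, about 73 mm apart.
- hood_mouth (a point): Point on the bed's surface, middle of the hood's open mouth (bed x = 0.170). Hood: x 0.170 to 0.235, 44 mm high inside, roof top 50 mm above the bed. Inside, a rigid stop faces down the slope, clamped at a new place each time: its face lies 20 to 50 mm in from the mouth (bed x 0.190 to 0.220). It is not measured nor seen from above; it has to be felt. The pack's origin ends 45 mm short of it.
- contact (a joint): Weakly sprung brass contact in the middle of the stop's face, 10 to 22 mm above the bed: 0 (m) when free, standing 6 mm proud of the stop face; grows as the pack presses it up the slope, about 0.006 when the pack's end lies against the stop face. Its spring gives only 0.3 to 0.6 N; the stop face behind it is rigid.
- stapler: Pale green stapler, 128 mm long, 36 mm wide, 42 mm high; bystander, loose. Origin: centre of its underside, length along own y.
- tape_roll: Roll of paper tape lying flat, 65 mm diameter, 19 mm high; bystander, loose. Origin: centre of its underside.
- mug: Speckled mug, 118 mm over the handle, 102 mm high; bystander, loose. Origin: centre of its underside.

How it is judged:
By the outcome, as a careful person would: the job done as asked, in the order asked, and still so for the second after the job is handed in, with the robot touching nothing.
It also fails if it takes over 69 s, if anything falls off the work surface, if the arm or the gripper's body presses on something with over 40 N, if the wrist force passes 120 N, or if a joint passes its speed limit or range.

## Robot

A 6-joint arm with a two-finger parallel gripper is mounted at the origin on a cart in front of the work surface, level with it; the furniture and walls round the work are solid. World frame = base frame: x ahead of the robot, y to its left, z up, the work surface at z = 0. Lengths are in mm, angles in rad, forces in N, time in s.
With the tool pointing down it reaches from about 250 to 775 mm from the base axis. Payload 4 kg.
Tool frame: the origin (TCP) lies between the finger pads; the fingertips stand 17 mm ahead of it and the grasp point (between the pads) lies 2 mm behind it; z points along the fingers, x is the direction in which the jaws open and shut, and the axes are right-handed (so a half turn about z gives the same grasp; the last joint's range is limited). The gripper opens to 94 mm and grips with 3 to 60 N. Pads are 16 mm wide; open, the fingers measure 119 mm over their backs; the gripper's body (75 mm by 177 mm) begins 78 mm behind the grasp point.
Start: joints at [1.189, 0.087, 1.371, -0, 1.684, -0.103], TCP at [151.371, 528.78, 199.606] pointing down, gripper open.
Joint ranges: [-3.1, 3.1], [-0.76, 2.03], [0.27, 2.55], [-1.08, 4.22], [0.17, 2.65], [-2.57, 2.57]. Speed limits (rad/s): [2.79, 2.79, 3.14, 3.14, 3.14, 3.14].

## Interface

Orientations are given as a unit quaternion [w, x, y, z].
In Python, from plant import arm gives the robot as it stands.
- The arm moves only by the shell command python3 -m creep 'ROWS'. ROWS is JSON, a list of rows, each a list of 3 entries, a list of its own where there are three numbers: the shift along the tool's x, y, z in mm, then the turn about the tool's z in degrees, then the closure, from -1 (fully open) to 1 (shut), so that 0 is half open. In form: [[[x, y, z], yaw, hand], ...]. A call has 1 to 20 rows; each row is the pose to reach, as a shift and turn from the pose measured when the call began, along the tool's axes at that moment; what a row does not reach only later rows make up. A row lasts 1/10 s, in which the tool goes at most 50 mm and 8.59 degrees, less where a joint would pass 70% of its speed; a pose out of reach is approached as far as the arm can. A call with a gripper value outside its range is refused whole. The fingers move at their own pace and stop on an object; the grip force is fixed at half the most. Time passes only in rows, so rows that repeat a pose let the fingers close. It gives the time, the measured TCP pose, the force and the opening at its end, in the units of the state.
- arm.observe(): the state, without advancing time (a new reading comes with each control period).
- arm.read_camera(name): name is "scene" or "top" or "wrist"; returns the picture (420x560x3 uint8, blue, green, red); there is no depth.
- arm.calibration(name): a dict with "fx", "fy", "cx", "cy" (pixels), "eye" and "attitude" of the camera in the world; the wrist camera has in their place "mount" (4x4, takes a point from camera to tool coordinates, whose origin is the TCP and whose axes are the tool frame's). Camera axes: x right, y down, z forward; pixel columns grow to the right and rows downward; lengths in mm; the calibration is good to about 2 mm. The wrist camera is an equidistant fisheye: a pixel r from the principal point sees the ray r / f radians off the axis. A picture is of the moment at which its call begins: read the wrist's pose just before it. calibration takes no time and is no camera call.
- arm.sign_off(): hands the job in, once; it reports no verdict.
The state is a dict: "clock": time; "joint_pos": joint angles; "dq": joint speeds; "effort": joint torques, N m; "tool_pos": TCP position; "ee_rot": TCP orientation; "ft_force": force on the tool from outside, world axes, zero at the start; "torque": the same for the moment, N m; "gripper_width": finger opening in mm.
Only numpy, scipy, OpenCV 4.12 (cv2) and the standard library are available. Lean on these libraries where they do the work, as an engineer would, in place of code of your own. Each camera call takes 0.05 s, during which the arm holds its last target.

## Working session

There is one attempt and no reset: what is moved stays moved. The work goes in short steps, Python scripts to look and compute and a shell command to move; the robot and the scene stay as the last step left them, time stands still between calls to the robot, and variables do not carry over. Pictures are saved under pics/ and viewed, and the job is handed in when it is done.

```bash
ls; mkdir -p pics
python3 - <<'E'
from plant import arm
import cv2
s=arm.observe(); print(s)
for n in ("scene","top","wrist"):
    print(n,arm.calibration(n)); cv2.imwrite(f"pics/{n}0.png",arm.read_camera(n))
E
```

```text
pics
{'clock': 0.0, 'joint_pos': array([ 1.18887906e+00,  8.79578968e-02,  1.37223041e+00, -4.58958398e-05,
        1.68357802e+00, -1.03107414e-01]), 'dq': array([-0.00138222, -0.0005212 ,  0.00104616, -0.00190815, -0.00013535,
        0.0024479 ]), 'effort': array([ 2.44512721e-04, -3.40177345e+01, -3.02427256e+01,  7.16694701e-02,
        3.28834250e-02, -1.71758115e-04]), 'tool_pos': array([151.18436025, 528.24090396, 198.41469623]), 'ee_rot': array([ 5.80994870e-04,  7.98503309e-01,  6.01989439e-01, -9.18790195e-04]), 'ft_force': array([ 0.22280153, -0.0950592 ,  0.03165206]), 'torque': array([-0.04327637, -0.01585637, -0.02619651]), 'gripper_width': 93.84263994684181}
scene {'fx': 430.45879934157864, 'fy': 430.45879934157864, 'cx': 282.17155649021913, 'cy': 210.0628324189101, 'eye': array([ -54.21951308, -794.01683964,  668.96277041]), 'attitude': array([-0.45792253,  0.83101807, -0.27534375,  0.15460186])}
top {'fx': 475.83026709838526, 'fy': 475.83026709838526, 'cx': 276.69755022080926, 'cy': 206.94494371008662, 'eye': array([ 398.63731603,  -50.4849716 , 1016.6274795 ]), 'attitude': array([-0.04742643,  0.71362778, -0.6966682 ,  0.05603174])}
wrist {'fx': 325.19226210127806, 'fy': 325.19226210127806, 'cx': 284.07169660545134, 'cy': 204.57037425067446, 'mount': array([[ 9.99999564e-01,  9.23680879e-04,  1.34273896e-04,
         6.04605664e-01],
       [-9.25910646e-04,  9.63494756e-01,  2.67725601e-01,
        -7.78660160e+01],
       [ 1.17920823e-04, -2.67725608e-01,  9.63495192e-01,
        -1.84817688e+02],
       [ 0.00000000e+00,  0.00000000e+00,  0.00000000e+00,
         1.00000000e+00]])}
```

View pics/scene0.png

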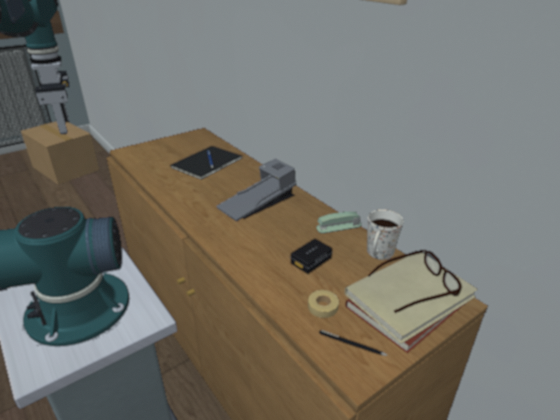

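View pics/top0.png

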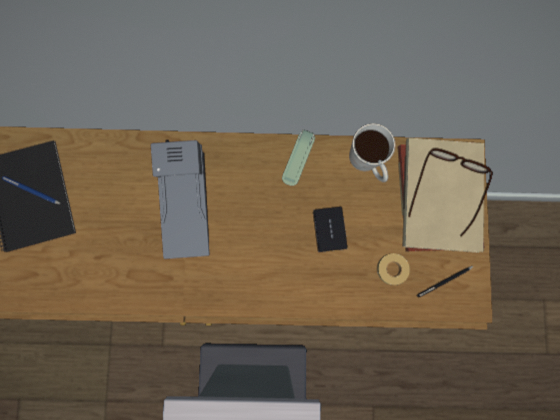

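View pics/wrist0.png

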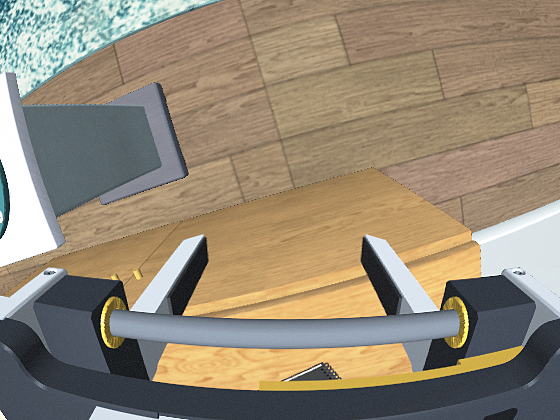

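The scene view shows the charger (hood near 277,175, low end near 232,210), the pack (311,255), tape, stapler and mug. In the top view the pack is at (330,229), the charger's low end at (186,256) and its hood at (176,158). Next I'll measure these.

```bash
cat > h.py <<'E'
import numpy as np, cv2
from scipy.spatial.transform import Rotation as R
from plant import arm
def q(a): return R.from_quat([a[1],a[2],a[3],a[0]])
def ray(n,uv,s=None):
    c=arm.calibration(n); u=(np.atleast_2d(uv)-[c['cx'],c['cy']])/[c['fx'],c['fy']]
    if n!='wrist':
        d=np.c_[u,np.ones(len(u))]; return np.array(c['eye']),q(c['attitude']).apply(d/np.linalg.norm(d,axis=1)[:,None])
    r=np.linalg.norm(u,axis=1)[:,None]
    d=np.c_[u/np.maximum(r,1e-9)*np.sin(r),np.cos(r)]
    M=c['mount']; Q=q(s['ee_rot'])
    return s['tool_pos']+Q.apply(M[:3,3]), Q.apply(d@M[:3,:3].T)
def onz(n,uv,z,s=None):
    e,d=ray(n,uv,s); return e+d*((z-e[2])/d[:,2])[:,None]
def tri(e1,d1,e2,d2):
    A=np.c_[d1,-d2]; t=np.linalg.lstsq(A,e2-e1,rcond=None)[0]; a=e1+d1*t[0]; b=e2+d2*t[1]
    return (a+b)/2,np.linalg.norm(a-b)
E
python3 - <<'E'
from h import *
t=cv2.imread('pics/top0.png');s=cv2.imread('pics/scene0.png')
for n,im,(x0,y0,x1,y1),(X0,Y0,X1,Y1) in (('top',t,(300,195,360,265),(140,125,225,270)),('scene',s,(280,230,345,280),(205,150,310,225))):
    sub=im[y0:y1,x0:x1]; m=(sub.max(2)<70).astype(np.uint8)
    c=max(cv2.findContours(m,0,2)[0],key=cv2.contourArea)
    r=cv2.minAreaRect(c); print(n,'pack',r[0]+np.array([x0,y0]),r[1:],cv2.contourArea(c))
    if n=='top':
        b=cv2.boxPoints(r)+[x0,y0]
        for z in (0,34): P=onz('top',b,z); print(z,P.round(1).tolist(),P.mean(0))
    cv2.imwrite(f'pics/{n}_pack.png',cv2.resize(sub,None,fx=8,fy=8,interpolation=2))
    cv2.imwrite(f'pics/{n}_ch.png',cv2.resize(im[Y0:Y1,X0:X1],None,fx=4 if n=='top' else 6,fy=4 if n=='top' else 6,interpolation=2))
E
```

```text
top pack [329.76498795 228.70820236] ((42.733421325683594, 29.54801368713379), 83.1572265625) 1178.0
0 [[545.6, -138.7, 0.0], [554.9, -202.2, 0.0], [463.5, -213.4, 0.0], [454.5, -150.7, 0.0]] [ 504.64002054 -176.23703357    0.        ]
34 [[540.7, -135.8, 34.0], [549.7, -197.1, 34.0], [461.3, -207.9, 34.0], [452.6, -147.3, 34.0]] [ 501.09487542 -172.03139268   34.        ]
scene pack [311.15384293 255.2307663 ] ((26.070905685424805, 41.04780960083008), 56.30992889404297) 802.5
```

View pics/top_pack.png

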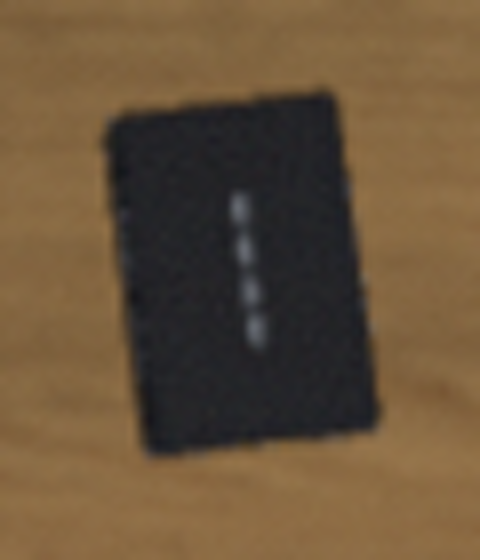

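View pics/top_ch.png

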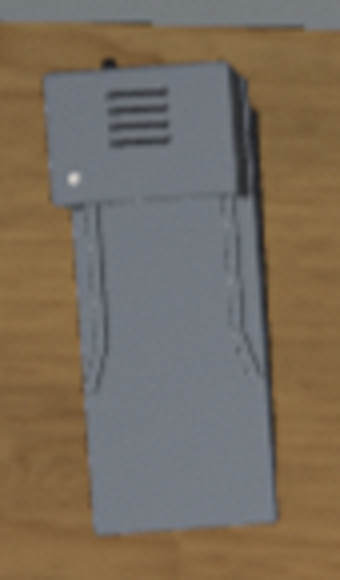

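View pics/scene_ch.png

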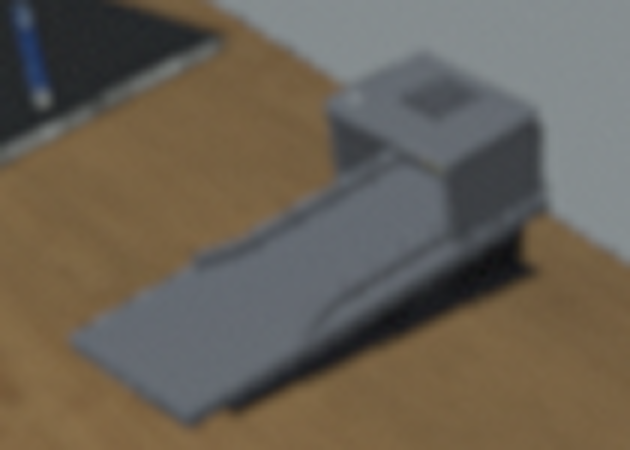

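View pics/scene_pack.png

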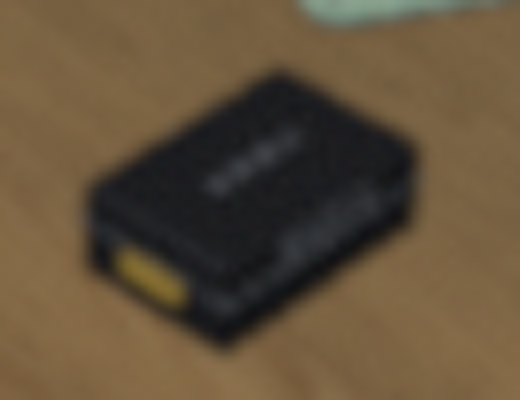

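The close crops show the pack's outline clearly. The ramp's low corners are at top px ≈(163.4,258.4) and (208.4,254.9), and its edges are clean.

```bash
cat >> h.py <<'E'
def rel(s,target,yaw=None):
    "shift in tool axes (mm) to reach world target; turn (deg) to get tool x world yaw"
    Q=q(s['ee_rot']); sh=Q.inv().apply(np.array(target)-s['tool_pos'])
    x=Q.apply([1,0,0]); cur=np.degrees(np.arctan2(x[1],x[0]))
    return sh.round(1), cur.round(2), None if yaw is None else round(-(yaw-cur),2)
E
python3 - <<'E'
from h import *
px=lambda u,v,x0,y0,k:((u+.5)/k-.5+x0,(v+.5)/k-.5+y0)
T=[px(95,535,140,125,4),px(275,521,140,125,4),px(52,205,140,125,4),px(238,196,140,125,4),px(43,73,140,125,4),px(228,62,140,125,4)]
S=[px(73,340,205,150,6),px(190,420,205,150,6),px(330,100,205,150,6),px(447,168,205,150,6),px(427,50,205,150,6),px(540,110,205,150,6)]
e1,d1=ray('top',T); e2,d2=ray('scene',S)
for a,b in zip(d1,d2): print([np.round(v,1) for v in tri(e1,a,e2,b)])
T=[px(108,118,300,195,8),px(330,93,300,195,8),px(378,430,300,195,8),px(155,452,300,195,8)]
S=[px(280,70,280,230,8),px(415,155,280,230,8),px(235,270,280,230,8),px(90,190,280,230,8)]
e1,d1=ray('top',T); e2,d2=ray('scene',S)
for a,b in zip(d1,d2): print('pack',[np.round(v,1) for v in tri(e1,a,e2,b)])
P=onz('top',[px(95,535,140,125,4),px(275,521,140,125,4)],13.5);print(P,P.mean(0))
P=onz('top',[px(52,205,140,125,4),px(238,196,140,125,4)],86);print(P,P.mean(0))
s=arm.observe()
print(rel(s,[430,110,220],93));
E
```

```text
[array([433.7, 173.4,   9.4]), np.float64(3.3)]
[array([442.9,  79.7,   9.1]), np.float64(2.5)]
[array([594.5, 186.5,  86.2]), np.float64(5.2)]
[array([601.2,  95.1,  84.3]), np.float64(3.8)]
[array([660.1, 193.3,  92.9]), np.float64(5.2)]
[array([666.1, 102.7,  93.3]), np.float64(0.6)]
pack [array([ 542. , -137.8,   29.1]), np.float64(1.7)]
pack [array([ 549.1, -195.4,   27.9]), np.float64(1.3)]
pack [array([ 462.7, -208.8,   33.2]), np.float64(3.9)]
pack [array([ 455.2, -151.1,   29.8]), np.float64(2.5)]
[[432.1365334  173.37260244  13.5       ]
 [441.64242712  79.808693    13.5       ]] [436.88948026 126.59064772  13.5       ]
[[592.29749    187.90908567  86.        ]
 [599.27081652  95.87155874  86.        ]] [595.78415326 141.89032221  86.        ]
(array([-325.5,  383.2,  -20.8]), np.float64(74.02), np.float64(-18.98))
```

```bash
python3 -m creep '[[[-291,425,-20],-21.6,-1],[[-291,425,-20],-21.6,-1],[[-291,425,-20],-21.6,-1],[[-291,425,-20],-21.6,-1],[[-291,425,-20],-21.6,-1],[[-291,425,-20],-21.6,-1],[[-291,425,-20],-21.6,-1],[[-291,425,-20],-21.6,-1],[[-291,425,-20],-21.6,-1],[[-291,425,-20],-21.6,-1],[[-291,425,-20],-21.6,-1],[[-291,425,-20],-21.6,-1],[[-291,425,-20],-21.6,-1],[[-291,425,-20],-21.6,-1]]'
python3 - <<'E'
from h import *
import pickle
s=arm.observe(); cv2.imwrite('pics/w1.png',arm.read_camera('wrist')); pickle.dump(s,open('s1.pkl','wb'))
print(s['clock'],rel(s,[505,-172,160],97.4))
E
```

```text
clock: 1.55
tool_pos: [478.9, 132.7, 219.0]
ee_rot: [-0.0, 0.671, 0.741, -0.001]
ft_force: [-0.8, 0.2, -0.1]
gripper_width: 94.2
1.55 (array([-305.7,   -4.3,   59.3]), np.float64(95.71), np.float64(-1.69))
```

View pics/w1.png

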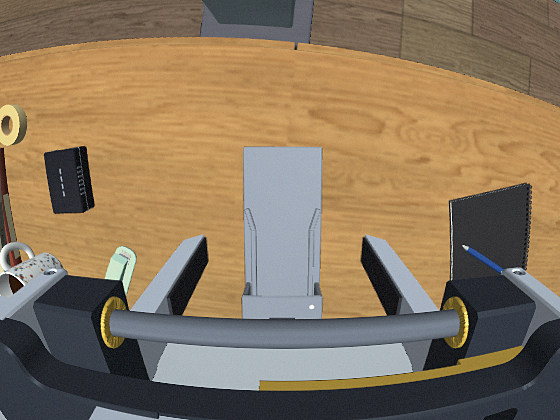

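The wrist view shows the ramp head-on, with low corners near (244,147) and (322,149), rails at x≈255 and 311, and the hood mouth at row ≈296. The pack is at the left (45–90, 147–213).

Run:
```python
from h import *
import pickle
s=pickle.load(open('s1.pkl','rb')); im=cv2.imread('pics/w1.png').astype(int)
m=(im[...,2]-im[...,0]<25)&(im.max(2)>110)
for r in range(146,152): print(r,np.where(m[r,200:360])[0][[0,-1]]+200 if m[r,200:360].any() else None)
L=[];Rr=[]
for r in range(155,235,8):
    c=np.where(m[r,225:345])[0]+225; L.append((c[0]-.5,r)); Rr.append((c[-1]+.5,r))
print(L[::3],Rr[::3])
cols=range(255,315,10); F=[(c,np.where(m[130:180,c])[0][0]+130-.5) for c in cols]; print(F)
PF=onz('wrist',F,13.5,s); k=np.polyfit(PF[:,1],PF[:,0],1); print('front',PF.round(1)[[0,-1]],'normal yaw',np.degrees(np.arctan(-k[0])))
# side edges: intersect with sloped plane through front, slope 8deg along yaw 5.6
th=np.radians(5.6);ax=np.array([np.cos(th),np.sin(th),0]);n=np.cos(.14)*np.array([0,0,1])-np.sin(.14)*ax
p0=np.r_[PF.mean(0)[:2],13.5]
for E in (L,Rr):
    e,d=ray('wrist',E,s); P=e+d*(((p0-e)@n)/(d@n))[:,None]; k=np.polyfit(P[:,0],P[:,1],1); print(np.degrees(np.arctan(k[0])),np.polyval(k,[437,530]))
cv2.imwrite('pics/w1c.png',cv2.resize(cv2.imread('pics/w1.png')[140:300,225:345],None,fx=4,fy=4,interpolation=2)[:600])
cv2.imwrite('pics/w1p.png',cv2.resize(cv2.imread('pics/w1.png')[135:225,30:105],None,fx=6,fy=6,interpolation=2))
```

```text
146 None
147 [244 321]
148 [243 321]
149 [243 321]
150 [243 321]
151 [243 321]
[(np.float64(242.5), 155), (np.float64(242.5), 179), (np.float64(243.5), 203), (np.float64(243.5), 227)] [(np.float64(321.5), 155), (np.float64(321.5), 179), (np.float64(321.5), 203), (np.float64(320.5), 227)]
[(255, np.float64(146.5)), (265, np.float64(146.5)), (275, np.float64(146.5)), (285, np.float64(146.5)), (295, np.float64(146.5)), (305, np.float64(146.5))]
front [[440.7  94.1  13.5]
 [434.7 153.8  13.5]] normal yaw 5.684313657667076
6.037606680190084 [78.31054136 88.14695535]
5.739593904072696 [174.33434086 183.68188677]
```

View pics/w1c.png

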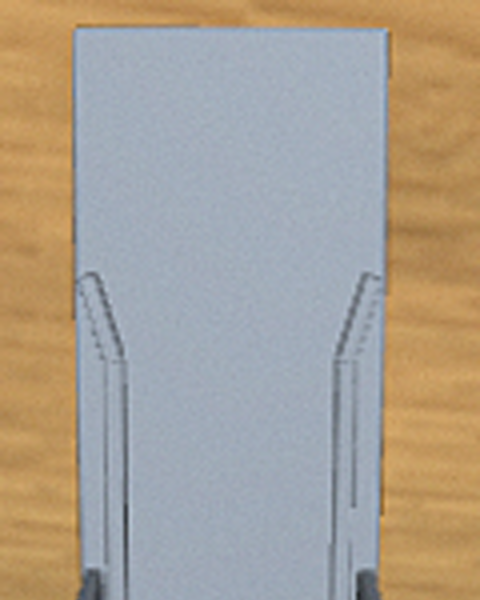

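View pics/w1p.png

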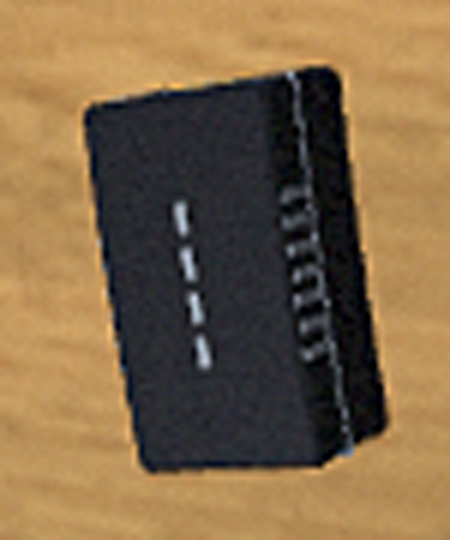

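Run:
```python
from h import *
import pickle
s=pickle.load(open('s1.pkl','rb'))
px=lambda u,v,x0,y0,k:((u+.5)/k-.5+x0,(v+.5)/k-.5+y0)
T=[px(378,430,300,195,8),px(330,93,300,195,8),px(95,535,140,125,4),px(275,521,140,125,4)]
W=[px(88,105,30,135,6),px(142,470,30,135,6),px(388,29,225,140,4),px(75,29,225,140,4)]
e1,d1=ray('top',T); e2,d2=ray('wrist',W,s)
for a,b in zip(d1,d2): print([np.round(v,1) for v in tri(e1,a,e2,b)])
print(rel(s,[502.5,-172.5,120],97.4))
```

```text
[array([ 461.8, -208.1,   30.5]), np.float64(1.1)]
[array([ 549.2, -194.7,   33.9]), np.float64(1.0)]
[array([432.6, 173.8,  12.7]), np.float64(0.9)]
[array([442. ,  79.9,  13.3]), np.float64(0.8)]
(array([-305.9,   -6.8,   99.3]), np.float64(95.71), np.float64(-1.69))
```

```bash
python3 -m creep '[[[-306,-7,79],-2,-1],[[-306,-7,79],-2,-1],[[-306,-7,79],-2,-1],[[-306,-7,79],-2,-1],[[-306,-7,79],-2,-1],[[-306,-7,79],-2,-1],[[-306,-7,79],-2,-1],[[-306,-7,79],-2,-1],[[-306,-7,79],-2,-1],[[-306,-7,79],-2,-1]]'
python3 - <<'E'
from h import *
import pickle
s=arm.observe(); im=arm.read_camera('wrist'); cv2.imwrite('pics/w2.png',im); pickle.dump(s,open('s2.pkl','wb'))
E
```

```text
clock: 2.6
tool_pos: [503.0, -170.4, 141.4]
ee_rot: [0.001, 0.657, 0.754, -0.0]
ft_force: [-0.3, -0.3, 0.1]
gripper_width: 93.7
```

View pics/w2.png

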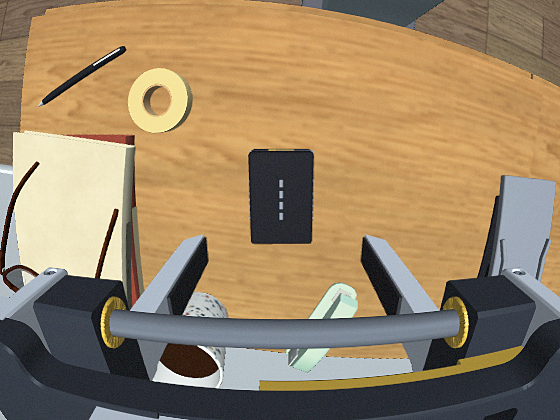

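The pack sits squarely between the jaws: corners near (249,152), (313,151), (312,243) and (251,243). Next I'll measure the small remaining offset.

Run:
```python
from h import *
import pickle
s=pickle.load(open('s2.pkl','rb')); im=cv2.imread('pics/w2.png')
m=(im[130:260,230:335].max(2)<90).astype(np.uint8)
c=max(cv2.findContours(m,0,2)[0],key=cv2.contourArea); M=cv2.moments(c)
print(cv2.boundingRect(c))
g=lambda a,b:[(x,r) for r in (170,190,210,230) for x in [np.where(m[r-130])[0][[0,-1]][a]+230+b]]
Lm=onz('wrist',g(0,-.5),33,s);Rm=onz('wrist',g(1,.5),33,s)
for P in(Lm,Rm): print(np.degrees(np.polyfit(P[:,0],P[:,1],1)[0]),P.mean(0))
f=lambda a,b:[(c2,np.where(m[:,c2-230])[0][[0,-1]][a]+130+b) for c2 in (265,280,295)]
N=onz('wrist',f(0,-.5),33,s);F=onz('wrist',f(1,.5),33,s);print(N.mean(0),F.mean(0),(N.mean(0)+F.mean(0))/2)
ctr=(N.mean(0)+F.mean(0))/2
print(rel(s,[ctr[0],(Lm.mean(0)+Rm.mean(0))[1]/2,23],98))
```

```text
(18, 19, 66, 95)
8.09185227369127 [ 507.29363943 -202.08405989   33.        ]
8.452170631041435 [ 499.1470276  -143.87086632   33.        ]
[ 455.92833953 -180.25338996   33.        ] [ 546.31334641 -167.91959565   33.        ] [ 501.12084297 -174.08649281   33.        ]
(array([ -2.1,  -2.3, 118.4]), np.float64(97.9), np.float64(-0.1))
```

```bash
python3 -m creep '[[[-2,-1,40],-0.3,-1],[[-2,-1,75],-0.3,-1],[[-2,-1,100],-0.3,-1],[[-2,-1,112],-0.3,-1],[[-2,-1,118],-0.3,-1],[[-2,-1,118],-0.3,-1],[[-2,-1,118],-0.3,-1],[[-2,-1,118],-0.3,1],[[-2,-1,118],-0.3,1],[[-2,-1,118],-0.3,1],[[-2,-1,118],-0.3,1],[[-2,-1,118],-0.3,1],[[-2,-1,118],-0.3,1],[[-2,-1,118],-0.3,1],[[-2,-1,118],-0.3,1]]'
```

```text
clock: 4.15
tool_pos: [502.5, -173.1, 23.6]
ee_rot: [0.001, 0.655, 0.756, -0.0]
ft_force: [-0.3, -1.1, 1.6]
gripper_width: 59.0
```

```bash
python3 -m creep '[[[0,0,-30],0,1],[[0,0,-70],0,1],[[20,0,-100],0,1],[[60,5,-100],1,1],[[105,8,-100],2.4,1],[[150,10,-100],2.4,1],[[195,15,-100],2.4,1],[[240,18,-100],2.4,1],[[280,20,-100],2.4,1],[[304,20,-100],2.4,1],[[304,20,-100],2.4,1],[[304,20,-100],2.4,1],[[304,20,-100],2.4,1]]'
python3 - <<'E'
from h import *
import pickle
s=arm.observe(); im=arm.read_camera('wrist'); cv2.imwrite('pics/w3.png',im); pickle.dump(s,open('s3.pkl','wb'))
print(rel(s,[479,131,55],95.75))
cv2.imwrite('pics/sc3.png',cv2.resize(arm.read_camera('scene')[130:260,170:340],None,fx=4,fy=4))
E
```

```text
clock: 5.45
tool_pos: [478.5, 129.9, 122.3]
ee_rot: [0.001, 0.671, 0.742, -0.001]
ft_force: [0.9, -0.2, -3.1]
gripper_width: 59.6
(array([ 1.2,  0.6, 67.3]), np.float64(95.75), np.float64(-0.0))
```

View pics/w3.png

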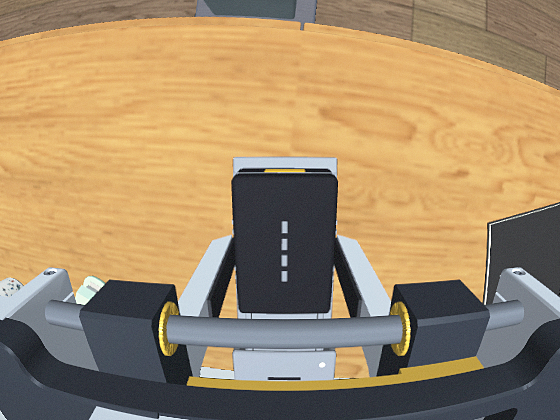

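View pics/sc3.png

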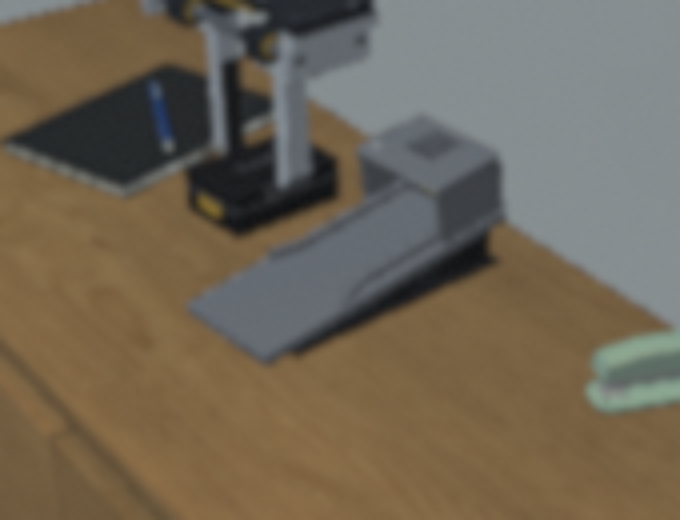

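The pack is held level and square over the ramp. In the wrist view it covers columns 232–338, in line with the bed's front edge (233–337, row 160). Lowering it now.

```bash
python3 -m creep '[[[1,0.5,25],0,1],[[1,0.5,45],0,1],[[1,0.5,60],0,1],[[1,0.5,66],0,1],[[1,0.5,69],0,1],[[1,0.5,70],0,1],[[1,0.5,70],0,1]]'
python3 - <<'E'
from h import *
import pickle
s=arm.observe(); im=arm.read_camera('wrist'); cv2.imwrite('pics/w4.png',im)
cv2.imwrite('pics/sc4.png',cv2.resize(arm.read_camera('scene')[150:240,200:310],None,fx=6,fy=6))
E
```

```text
clock: 6.25
tool_pos: [480.0, 130.5, 53.5]
ee_rot: [0.001, 0.671, 0.741, -0.0]
ft_force: [-0.7, 0.7, -2.4]
gripper_width: 59.2
```

View pics/w4.png

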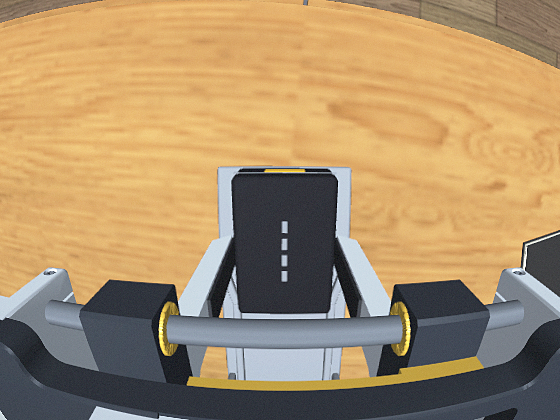

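View pics/sc4.png

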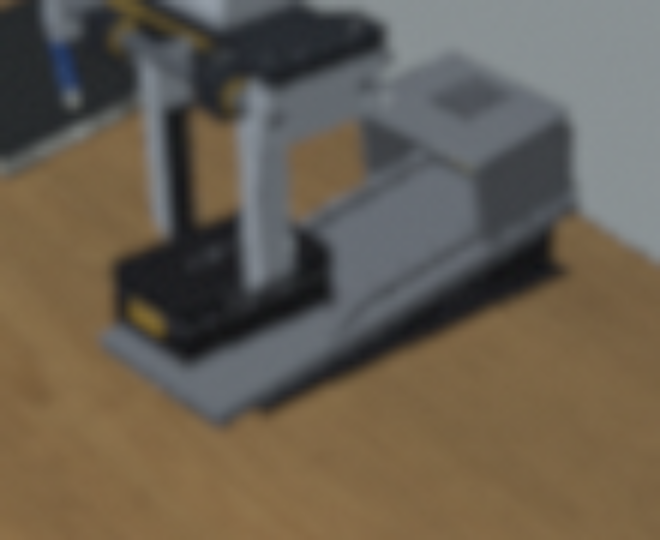

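The pack is centred on the bed to about 1 mm, with margins of 15 and 13 px. I'll ease it down until the slope tilts it in the grip.

```bash
python3 -m creep '[[[-0.5,0,1],0,1],[[-0.5,0,2],0,1],[[-0.5,0,3],0,1],[[-0.5,0,4],0,1],[[-0.5,0,4],0,1]]'; python3 -m creep '[[[0,0,0.7],0,1],[[0,0,1.4],0,1],[[0,0,2],0,1],[[0,0,2],0,1]]'
```

```text
clock: 6.85
tool_pos: [479.9, 130.2, 49.4]
ee_rot: [0.001, 0.671, 0.741, -0.0]
ft_force: [-1.2, -0.0, -3.2]
gripper_width: 59.3
clock: 7.25
tool_pos: [479.2, 130.1, 47.9]
ee_rot: [0.001, 0.671, 0.741, -0.001]
ft_force: [-5.5, -1.3, 3.4]
gripper_width: 59.3
```

```bash
python3 -m creep '[[[0,-0.3,0.7],0,1],[[0,-0.6,1.4],0,1],[[0,-0.6,1.4],0,1]]'; python3 -m creep '[[[0,-0.3,0.7],0,1],[[0,-0.6,1.4],0,1],[[0,-0.6,1.4],0,1]]'
```

```text
clock: 7.55
tool_pos: [478.6, 130.0, 46.8]
ee_rot: [0.001, 0.671, 0.741, -0.001]
ft_force: [-5.0, -0.8, 3.4]
gripper_width: 59.2
clock: 7.85
tool_pos: [477.8, 130.0, 45.2]
ee_rot: [0.001, 0.671, 0.741, -0.001]
ft_force: [-4.0, -0.7, 2.8]
gripper_width: 59.3
```

Forces are small and steady, so the pack is turning in the grip as intended.

```bash
python3 -m creep '[[[0,-0.2,0.5],0,1],[[0,-0.4,1],0,1],[[0,-0.4,1],0,1]]'; python3 -m creep '[[[0,-0.2,0.5],0,1],[[0,-0.4,1],0,1],[[0,-0.4,1],0,1]]'
python3 - <<'E'
from h import *
cv2.imwrite('pics/sc5.png',cv2.resize(arm.read_camera('scene')[150:240,200:310],None,fx=6,fy=6))
E
```

```text
clock: 8.15
tool_pos: [477.3, 129.9, 44.1]
ee_rot: [0.001, 0.671, 0.741, -0.001]
ft_force: [-4.4, -0.8, 3.1]
gripper_width: 59.4
clock: 8.45
tool_pos: [476.8, 129.9, 43.0]
ee_rot: [0.001, 0.671, 0.741, -0.001]
ft_force: [-4.5, -0.7, 3.6]
gripper_width: 59.2
```

View pics/sc5.png

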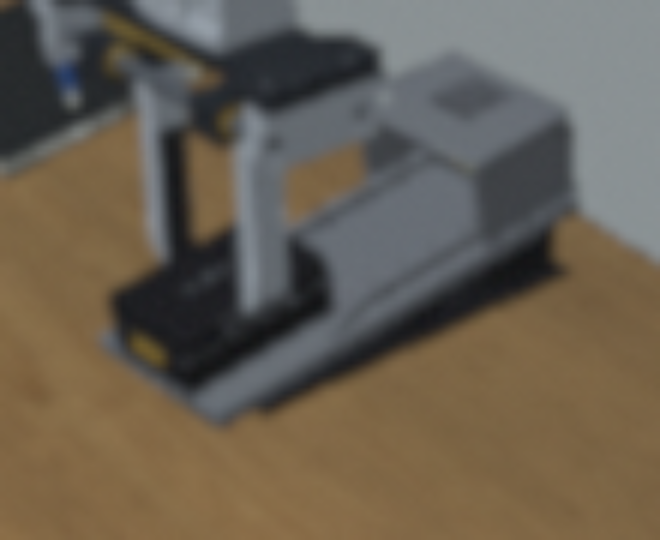

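```bash
python3 -m creep '[[[0,-0.2,0.5],0,1],[[0,-0.3,1],0,1],[[0,-0.3,1],0,1]]'; python3 -m creep '[[[0,-0.1,0.5],0,1],[[0,-0.2,0.8],0,1],[[0,-0.2,0.8],0,1]]'
```

```text
clock: 8.8
tool_pos: [476.8, 129.8, 42.9]
ee_rot: [0.001, 0.671, 0.741, -0.001]
ft_force: [-6.5, -1.4, 7.1]
gripper_width: 59.2
clock: 9.1
tool_pos: [476.8, 129.9, 42.9]
ee_rot: [0.001, 0.671, 0.741, -0.0]
ft_force: [-5.6, -0.9, 6.7]
gripper_width: 59.5
```

The height has stalled and the force has risen, so the pack lies flat. Releasing now.

```bash
python3 -m creep '[[[0,0,-0.5],0,0.2],[[0,0,-0.5],0,-0.5],[[0,0,-0.5],0,-0.6],[[0,0,-0.5],0,-0.6],[[0,0,-0.5],0,-0.6],[[0,0,-20],0,-0.6],[[0,0,-55],0,-0.6],[[0,0,-80],0,-0.6],[[0,0,-80],0,-0.6],[[0,0,-80],0,-0.6]]'
python3 - <<'E'
from h import *
import pickle
s=arm.observe(); cv2.imwrite('pics/w6.png',arm.read_camera('wrist')); pickle.dump(s,open('s6.pkl','wb'))
cv2.imwrite('pics/sc6.png',cv2.resize(arm.read_camera('scene')[150:240,200:310],None,fx=6,fy=6))
E
```

```text
clock: 10.1
tool_pos: [477.0, 130.1, 122.9]
ee_rot: [0.001, 0.671, 0.741, -0.0]
ft_force: [0.2, 0.2, -0.4]
gripper_width: 75.4
```

View pics/w6.png

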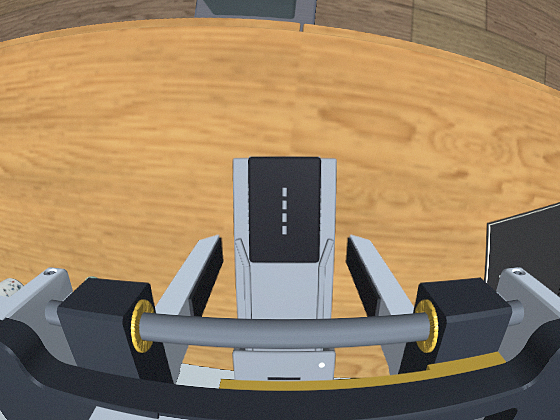

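View pics/sc6.png

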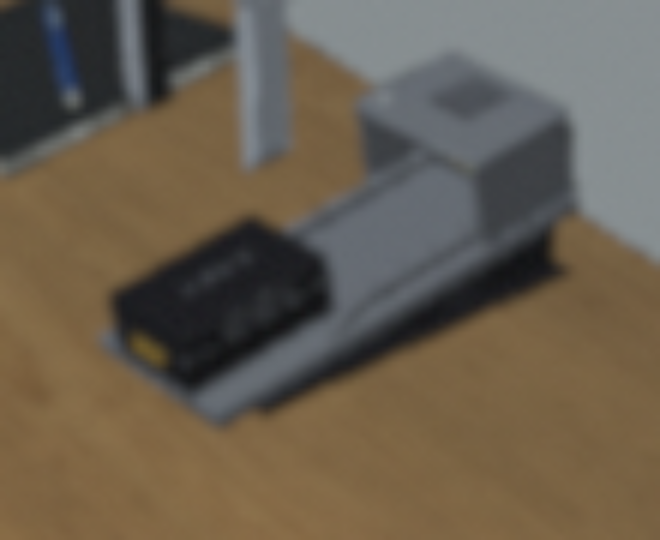

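The pack lies flat and square on the ramp's low end. In the wrist view it covers columns 249–321 and the bed 233–336, so it's centred; the front end at row 262 sits between the flares. Next I move behind it with the jaws about 30 mm apart.

```bash
python3 -m creep '[[[0,-40,0],0,0.36],[[0,-75,0],0,0.36],[[0,-75,0],0,0.36],[[0,-75,25],0,0.36],[[0,-75,55],0,0.36],[[0,-75,75],0,0.36],[[0,-75,80],0,0.36],[[0,-75,80],0,0.36],[[0,-75,80],0,0.36]]'
python3 - <<'E'
from h import *
import pickle
s=pickle.load(open('s6.pkl','rb'))
im=cv2.imread('pics/w6.png'); m=(im.max(2)<90)
th=np.radians(5.75);ax=np.array([np.cos(th),np.sin(th),0]);up=np.array([0,0,1]);n=np.cos(.14)*up-np.sin(.14)*ax;bx=np.cos(.14)*ax+np.sin(.14)*up;by=np.cross(n,bx)
o=np.array([437.3,126.7,13.5])
def bed(uv,h): 
    e,d=ray('wrist',uv,s); P=e+d*(((o+n*h-e)@n)/(d@n))[:,None]-o; return np.c_[P@bx,P@by]
L=[(np.where(m[r,235:335])[0][0]+234.5,r) for r in range(170,235,10)];Rr=[(np.where(m[r,235:335])[0][-1]+235.5,r) for r in range(170,235,10)]
print(bed(L,34)[[0,-1]],bed(Rr,34)[[0,-1]]); print(bed([(285,156.5),(285,262.5)],34), bed([(233,200),(336.5,200)],0))
print(arm.observe()['ft_force'])
cv2.imwrite('pics/sc7.png',cv2.resize(arm.read_camera('scene')[130:240,180:310],None,fx=5,fy=5))
E
```

```text
clock: 11.1
tool_pos: [401.8, 122.3, 41.9]
ee_rot: [0.001, 0.671, 0.741, -0.001]
ft_force: [0.5, 0.0, 0.5]
gripper_width: 29.9
[[ 10.10544715 -29.79067788]
 [ 59.5889895  -29.6273238 ]] [[10.08154629 29.29078948]
 [59.53774964 29.1605009 ]]
[[-0.6883808   0.55912714]
 [87.609839    0.6270964 ]] [[ 38.62285215 -47.5523214 ]
 [ 38.55984808  48.28838224]]
[0.50702179 0.0398786  0.47845955]
```

View pics/sc7.png

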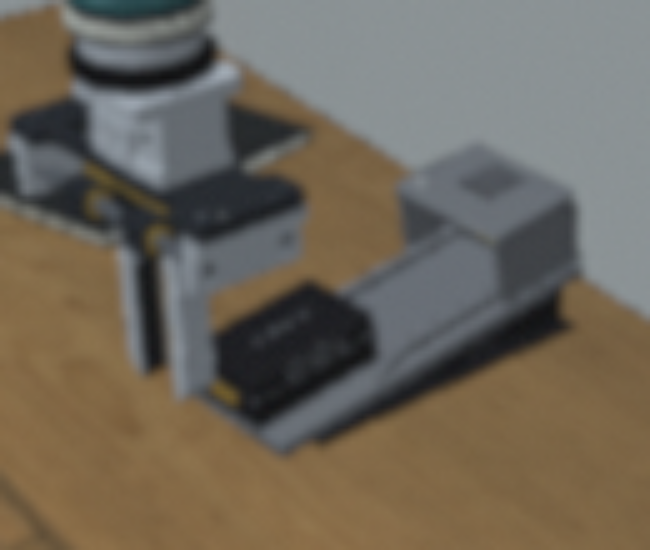

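The pack is centred within 0.6 mm, with no measurable yaw and its rear at bed x≈-0.7 mm. Starting the push.

```bash
python3 -m creep '[[[0.7,6,0],0,0.36],[[0.7,12,-1],0,0.36],[[0.7,17,-1],0,0.36],[[0.7,19,-1],0,0.36],[[0.7,21,-2],0,0.36],[[0.7,23,-2],0,0.36],[[0.7,25,-2],0,0.36],[[0.7,27,-2.5],0,0.36],[[0.7,29,-3],0,0.36],[[0.7,31,-3],0,0.36]]'
python3 - <<'E'
from h import *
cv2.imwrite('pics/sc8.png',cv2.resize(arm.read_camera('scene')[130:240,180:310],None,fx=5,fy=5))
cv2.imwrite('pics/w8.png',arm.read_camera('wrist'))
E
```

```text
clock: 12.15
tool_pos: [433.1, 126.2, 45.4]
ee_rot: [0.001, 0.671, 0.741, -0.001]
ft_force: [-0.4, -0.5, -0.4]
gripper_width: 30.2
```

View pics/sc8.png

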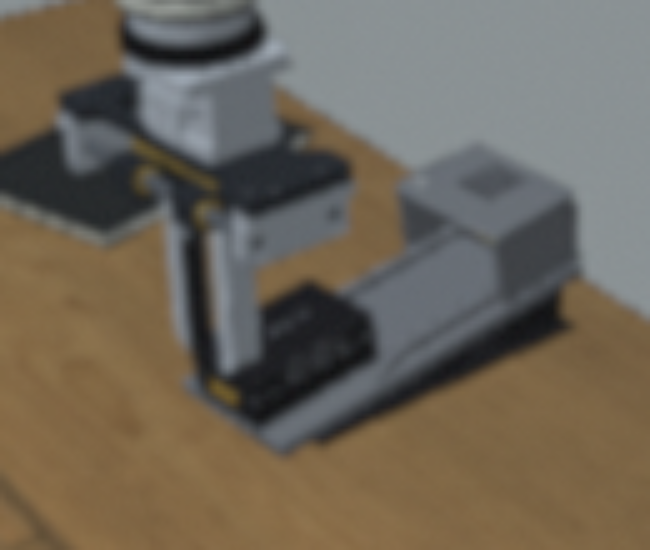

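View pics/w8.png

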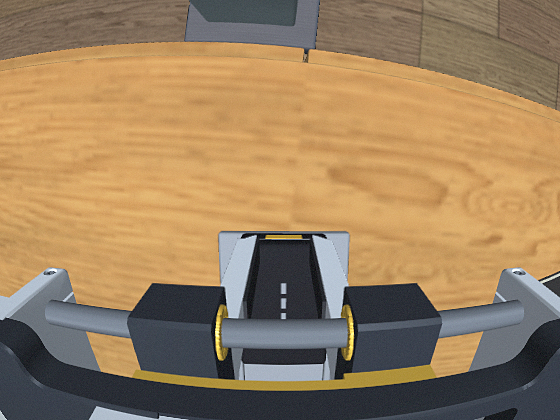

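The force is almost zero although the fingers seem to overlap the pack's rear end in the views. I'll check before going on.

Run:
```python
from h import *
a=cv2.imread('pics/sc7.png');b=cv2.imread('pics/sc8.png')
cv2.imwrite('pics/cmp.png',np.hstack([cv2.resize(a[230:470,180:400],None,fx=1.8,fy=1.8),cv2.resize(b[230:470,180:400],None,fx=1.8,fy=1.8)]))
cv2.imwrite('pics/w8c.png',cv2.resize(cv2.imread('pics/w8.png')[215:385,195:375],None,fx=3.5,fy=3.5,interpolation=2)[:600])
```

```text
(no output)
```

View pics/cmp.png

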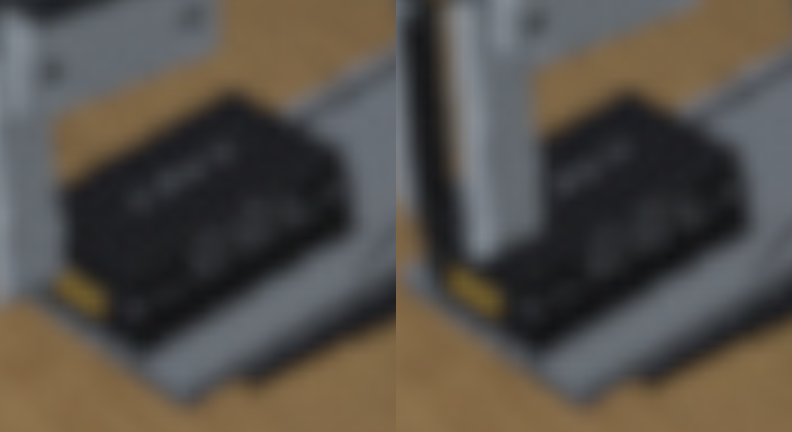

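View pics/w8c.png

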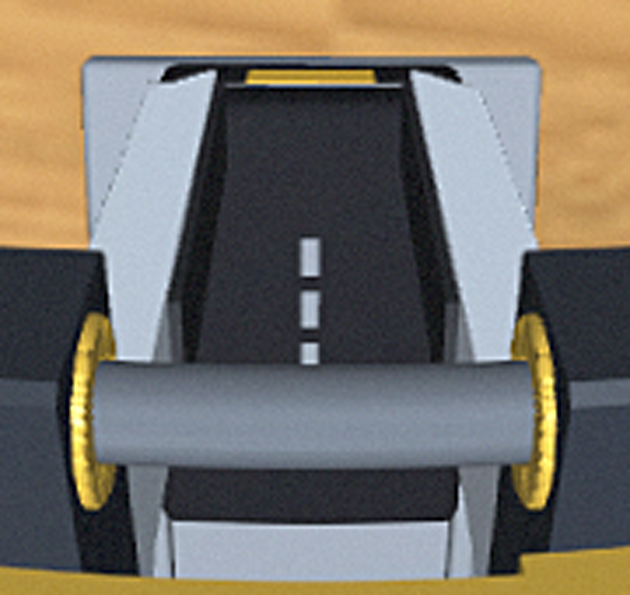

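Run:
```python
from h import *
s=arm.observe(); print(s['tool_pos'],s['ft_force'])
def proj(n,P):
    c=arm.calibration(n)
    if n=='wrist':
        M=c['mount']; p=(q(s['ee_rot']).inv().apply(np.array(P)-s['tool_pos'])-M[:3,3])@M[:3,:3]
        r=np.linalg.norm(p[:,:2],axis=1); t=np.arctan2(r,p[:,2]); u=p[:,:2]/r[:,None]*t[:,None]
    else:
        p=q(c['attitude']).inv().apply(np.array(P)-c['eye']); u=p[:,:2]/p[:,2:]
    return u*[c['fx'],c['fy']]+[c['cx'],c['cy']]
Q=q(s['ee_rot'])
names=[];P=[]
for x in (-15,-27,15,27):
  for y in (-8,8): names.append(('tip',x,y)); P.append(s['tool_pos']+Q.apply([x,y,17]))
th=np.radians(5.75);ax=np.array([np.cos(th),np.sin(th),0]);up=np.array([0,0,1]);n=np.cos(.14)*up-np.sin(.14)*ax;bx=np.cos(.14)*ax+np.sin(.14)*up;by=np.cross(n,bx)
o=np.array([437.3,126.7,13.5])
for b in ((0,-30,34),(0,30,34),(0,-30,0),(0,30,0),(90,-30,34)): names.append(('pack',)+b); P.append(o+bx*b[0]+by*b[1]+n*b[2])
A=proj('wrist',P);B=proj('scene',P)
for nm,p,a,b in zip(names,P,A,B): print(nm,p.round(1),'w',a.round(0),'wcrop',((a-[195,215])*3.5).round(0),'sc_crop',((b-[180,130])*5).round(0))
```

```text
[433.16006961 126.18155319  45.39302307] [ 0.15551389 -0.69132535  0.34346037]
('tip', -15, -8) [426.7 110.4  28.4] w [260. 224.] wcrop [229.  33.] sc_crop [223. 404.]
('tip', -15, 8) [442.6 112.   28.4] w [261. 247.] wcrop [231. 112.] sc_crop [246. 394.]
('tip', -27, -8) [427.9  98.5  28.5] w [242. 224.] wcrop [165.  33.] sc_crop [236. 413.]
('tip', -27, 8) [443.8 100.1  28.5] w [243. 247.] wcrop [169. 111.] sc_crop [259. 402.]
('tip', 15, -8) [423.7 140.3  28.4] w [306. 224.] wcrop [389.  33.] sc_crop [192. 383.]
('tip', 15, 8) [439.6 141.9  28.4] w [305. 247.] wcrop [387. 112.] sc_crop [215. 373.]
('tip', 27, -8) [422.5 152.2  28.3] w [324. 224.] wcrop [452.  33.] sc_crop [179. 375.]
('tip', 27, 8) [438.4 153.8  28.3] w [323. 247.] wcrop [449. 111.] sc_crop [203. 365.]
('pack', 0, -30, 34) [435.6  96.4  47.2] w [234. 246.] wcrop [138. 107.] sc_crop [248. 381.]
('pack', 0, 30, 34) [429.6 156.1  47.2] w [332. 246.] wcrop [480. 108.] sc_crop [184. 340.]
('pack', 0, -30, 0) [440.3  96.9  13.5] w [242. 234.] wcrop [163.  65.] sc_crop [259. 429.]
('pack', 0, 30, 0) [434.3 156.5  13.5] w [325. 234.] wcrop [457.  65.] sc_crop [196. 387.]
('pack', 90, -30, 34) [524.3 105.3  59.7] w [241. 367.] wcrop [160. 531.] sc_crop [373. 307.]
```

Run:
```python
from h import *
import pickle
c=arm.calibration('scene')
def proj(P):
    p=q(c['attitude']).inv().apply(np.array(P)-c['eye']); return p[:,:2]/p[:,2:]*[c['fx'],c['fy']]+[c['cx'],c['cy']]
for f,im,w,(x0,y0,k) in (('s3.pkl','sc3',59.3,(170,130,4)),('s6.pkl','sc6',75.4,(200,150,6))):
    s=pickle.load(open(f,'rb'));Q=q(s['ee_rot']);I=cv2.imread(f'pics/{im}.png')
    for z,col in ((17,(0,0,255)),(0,(0,255,0)),(-20,(255,0,0))):
        P=[s['tool_pos']+Q.apply([sg*(w/2+t),y,z]) for sg,t in ((-1,0),(-1,12.5),(1,0),(1,12.5)) for y in (-8,8)]
        for u in proj(P): cv2.circle(I,tuple(((u-[x0,y0])*k).astype(int)),3,col,-1)
    cv2.imwrite(f'pics/{im}_a.png',I)
```

```text
(no output)
```

View pics/sc3_a.png

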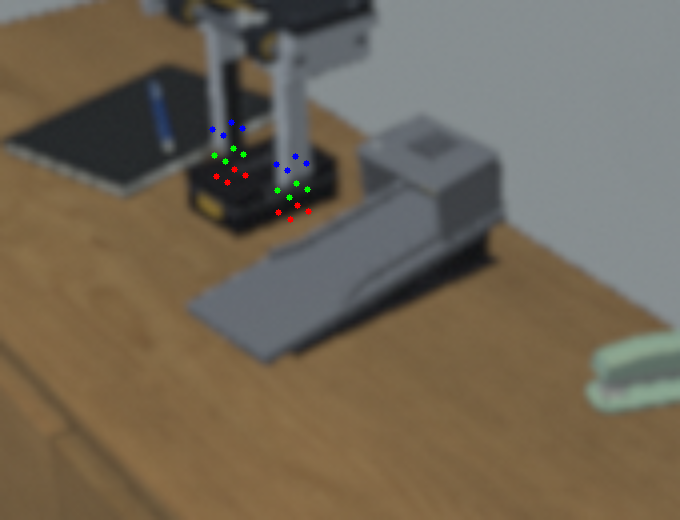

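View pics/sc6_a.png

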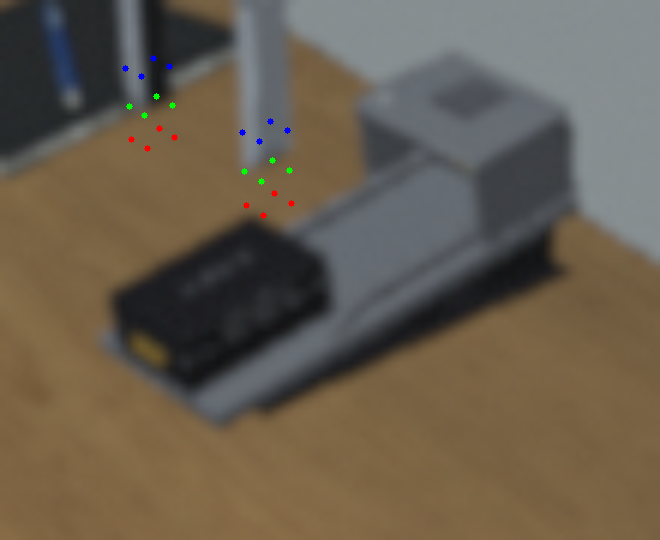

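Both views agree that the visible fingertips end about 3 mm behind the TCP, not 17 mm ahead of it as the text says. So the fingers have just passed over the pack's top without touching it. I'll go back and come in lower.

```bash
python3 -m creep '[[[0,0,-4],0,0.36],[[0,-10,-4],0,0.36],[[0,-33,-4],0,0.36],[[0,-35,0],0,0.36],[[0,-35,15],0,0.36],[[0,-35,23],0,0.36],[[0,-35,25],0,0.36],[[0,-35,25],0,0.36]]'
python3 - <<'E'
from h import *
cv2.imwrite('pics/sc9.png',cv2.resize(arm.read_camera('scene')[130:240,180:310],None,fx=5,fy=5))
E
```

```text
clock: 13.05
tool_pos: [398.2, 122.6, 20.0]
ee_rot: [0.001, 0.671, 0.741, -0.001]
ft_force: [-0.6, -0.7, 0.1]
gripper_width: 29.9
```

View pics/sc9.png

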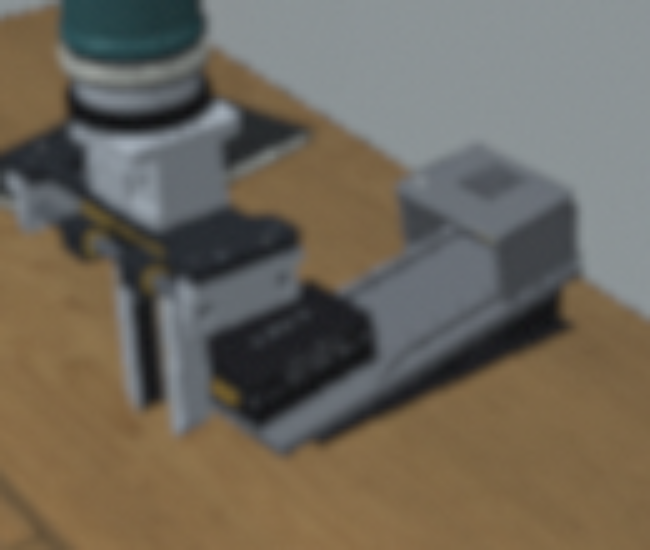

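The fingers are now low behind the pack's rear end. Advancing.

```bash
python3 -m creep '[[[0,8,0],0,0.36],[[0,15,0],0,0.36],[[0,18,0],0,0.36],[[0,20,0],0,0.36],[[0,22,0],0,0.36],[[0,24,0],0,0.36],[[0,26,-0.5],0,0.36],[[0,28,-1],0,0.36],[[0,30,-1.2],0,0.36],[[0,32,-1.5],0,0.36],[[0,34,-1.8],0,0.36]]'
python3 - <<'E'
from h import *
cv2.imwrite('pics/sc10.png',cv2.resize(arm.read_camera('scene')[130:240,180:310],None,fx=5,fy=5))
E
```

```text
clock: 14.2
tool_pos: [432.5, 126.0, 22.1]
ee_rot: [0.001, 0.671, 0.741, -0.001]
ft_force: [-1.4, -0.5, -1.8]
gripper_width: 30.2
```

View pics/sc10.png

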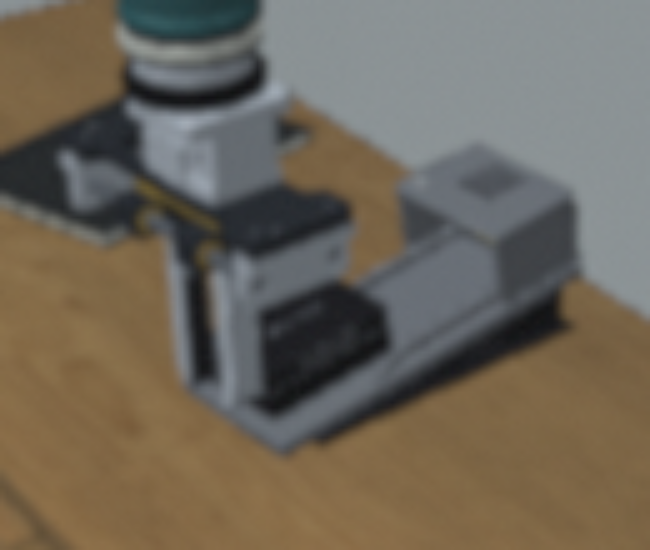

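The pack is moving with about 1.5–2 N of resistance and is heading straight between the rails.

```bash
python3 -m creep '[[[0,2,-0.3],0,0.36],[[0,4,-0.6],0,0.36],[[0,7,-1],0,0.36],[[0,10,-1.4],0,0.36],[[0,13,-1.8],0,0.36],[[0,16,-2.3],0,0.36],[[0,19,-2.7],0,0.36],[[0,22,-3.1],0,0.36],[[0,25,-3.5],0,0.36],[[0,28,-4],0,0.36],[[0,30,-4.2],0,0.36]]'
python3 - <<'E'
from h import *
cv2.imwrite('pics/w11.png',arm.read_camera('wrist')); print(arm.observe()['ft_force'])
E
```

```text
clock: 15.35
tool_pos: [463.1, 129.1, 26.6]
ee_rot: [0.001, 0.671, 0.741, -0.0]
ft_force: [-2.3, -0.8, -0.3]
gripper_width: 30.1
[-1.46495797  0.03560642 -0.99296162]
```

View pics/w11.png

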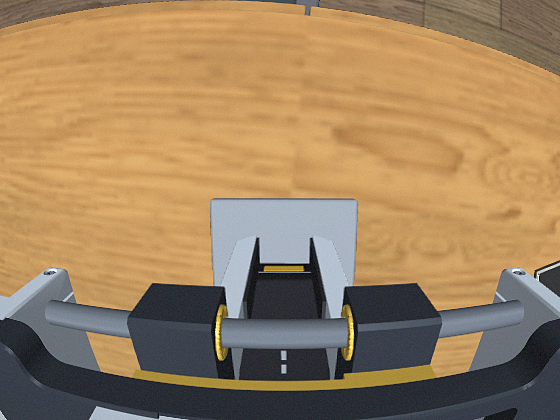

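The pack is tracking straight, between the rails, at about 2 N.

```bash
python3 -m creep '[[[0,2,-0.3],0,0.36],[[0,5,-0.7],0,0.36],[[0,8,-1.1],0,0.36],[[0,11,-1.5],0,0.36],[[0,14,-2],0,0.36],[[0,17,-2.4],0,0.36],[[0,20,-2.8],0,0.36],[[0,23,-3.2],0,0.36],[[0,26,-3.6],0,0.36],[[0,29,-4],0,0.36],[[0,32,-4.5],0,0.36],[[0,35,-4.9],0,0.36],[[0,38,-5.3],0,0.36],[[0,40,-5.6],0,0.36]]'
python3 - <<'E'
from h import *
cv2.imwrite('pics/sc12.png',cv2.resize(arm.read_camera('scene')[130:240,180:310],None,fx=5,fy=5)); print(arm.observe()['ft_force'])
E
```

```text
clock: 16.8
tool_pos: [503.5, 133.1, 32.3]
ee_rot: [0.001, 0.671, 0.741, -0.0]
ft_force: [-1.1, -0.0, -2.6]
gripper_width: 29.9
[-0.4689787  -0.10253494 -0.90375678]
```

View pics/sc12.png

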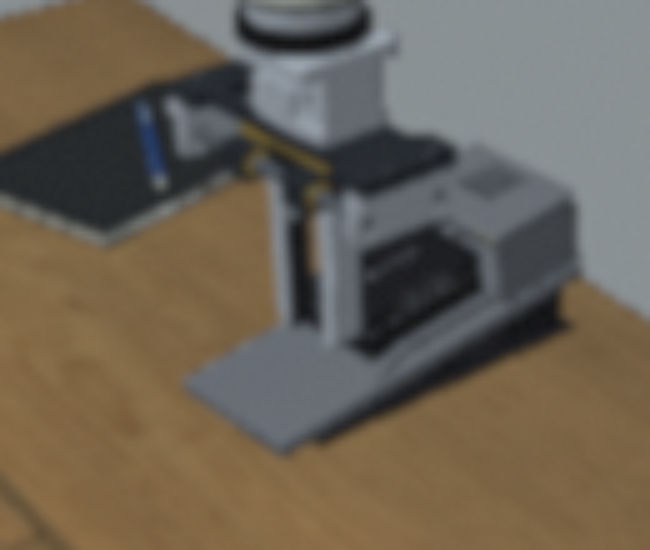

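Run:
```python
from h import *
s=arm.observe();Q=q(s['ee_rot'])
# plane of the body's side: tool x=-88
for name,uvs,tp in (('sc10',[(262,305),(350,268),(245,258)],np.array([432.5,126,22.1])),('sc12',[(362,248),(465,222)],s['tool_pos'])):
    for uv in uvs:
        u=np.array(uv)/5+[180,130]; e,d=ray('scene',[u]); e2=Q.inv().apply(e-tp); d2=Q.inv().apply(d[0])
        for X in (-88,-28):
            t=(X-e2[0])/d2[0]; print(name,uv,X,(e2+d2*t).round(0))
```

```text
sc10 (262, 305) -88 [ -88.  -28. -108.]
sc10 (262, 305) -28 [-28.  14. -67.]
sc10 (350, 268) -88 [ -88.   29. -108.]
sc10 (350, 268) -28 [-28.  76. -67.]
sc10 (245, 258) -88 [ -88.  -36. -138.]
sc10 (245, 258) -28 [-28.   5. -99.]
sc12 (362, 248) -88 [ -88.  -34. -107.]
sc12 (362, 248) -28 [-28.  13. -66.]
sc12 (465, 222) -88 [-88.  37. -97.]
sc12 (465, 222) -28 [-28.  90. -56.]
```

Run:
```python
from h import *
a=cv2.imread('pics/sc12.png'); cv2.imwrite('pics/sc12z.png',cv2.resize(a[60:380,220:600],None,fx=1.8,fy=1.8))
```

```text
(no output)
```

View pics/sc12z.png

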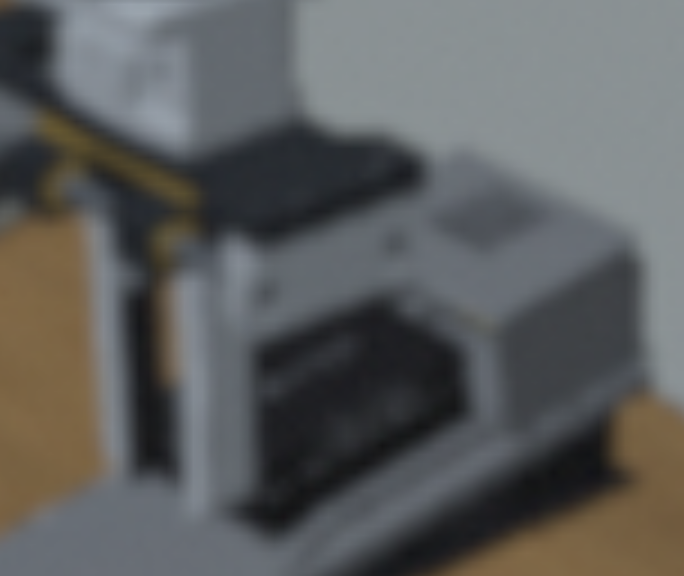

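At the body's stated half-length, its side plate fits 107 mm behind the TCP, so it stays well above the hood. The pack is entering the mouth, so I'll slow down and start feeling for the stop.

```bash
python3 -m creep '[[[0,1,-0.1],0,0.36],[[0,2,-0.3],0,0.36],[[0,3,-0.4],0,0.36],[[0,4,-0.6],0,0.36],[[0,5,-0.7],0,0.36],[[0,6,-0.8],0,0.36],[[0,7,-1],0,0.36],[[0,8,-1.1],0,0.36],[[0,9,-1.3],0,0.36],[[0,10,-1.4],0,0.36]]'
python3 -m creep '[[[0,1,-0.1],0,0.36],[[0,2,-0.3],0,0.36],[[0,3,-0.4],0,0.36],[[0,4,-0.6],0,0.36]]'
python3 -m creep '[[[0,1,-0.1],0,0.36],[[0,2,-0.3],0,0.36],[[0,3,-0.4],0,0.36]]'
```

```text
clock: 17.85
tool_pos: [513.9, 134.2, 33.8]
ee_rot: [0.001, 0.671, 0.741, -0.0]
ft_force: [-1.2, 0.6, -1.2]
gripper_width: 30.2
clock: 18.25
tool_pos: [518.0, 134.6, 34.4]
ee_rot: [0.001, 0.671, 0.741, -0.0]
ft_force: [-2.4, 0.4, -1.2]
gripper_width: 30.3
clock: 18.55
tool_pos: [521.0, 134.9, 34.8]
ee_rot: [0.001, 0.671, 0.741, -0.0]
ft_force: [-2.6, -0.1, -1.2]
gripper_width: 30.0
```

```bash
python3 -m creep '[[[0,0.7,-0.1],0,0.36],[[0,1.4,-0.2],0,0.36],[[0,2,-0.3],0,0.36],[[0,2,-0.3],0,0.36]]'|sed -n '1,2p;4p'
```

```text
clock: 18.95
tool_pos: [523.2, 135.1, 35.1]
ft_force: [-2.0, 0.5, -1.4]
```

```bash
python3 -m creep '[[[0,0.7,-0.1],0,0.36],[[0,1.4,-0.2],0,0.36],[[0,2,-0.3],0,0.36],[[0,2,-0.3],0,0.36]]'|sed -n '1,2p;4p'
```

```text
clock: 19.35
tool_pos: [525.4, 135.3, 35.5]
ft_force: [-2.3, -0.3, -2.1]
```

```bash
python3 -m creep '[[[0,0.7,-0.1],0,0.36],[[0,1.4,-0.2],0,0.36],[[0,2,-0.3],0,0.36],[[0,2,-0.3],0,0.36]]'|sed -n '1,2p;4p'
```

```text
clock: 19.75
tool_pos: [527.5, 135.5, 35.8]
ft_force: [-1.7, -0.3, -1.0]
```

```bash
python3 -m creep '[[[0,0.7,-0.1],0,0.36],[[0,1.4,-0.2],0,0.36],[[0,2,-0.3],0,0.36],[[0,2,-0.3],0,0.36]]'|sed -n '1,2p;4p'
```

```text
clock: 20.15
tool_pos: [529.7, 135.7, 36.1]
ft_force: [-2.2, -0.1, -0.8]
```

```bash
python3 -m creep '[[[0,0.7,-0.1],0,0.36],[[0,1.4,-0.2],0,0.36],[[0,2,-0.3],0,0.36],[[0,2,-0.3],0,0.36]]'|sed -n '1,2p;4p'
```

```text
clock: 20.55
tool_pos: [531.9, 135.9, 36.5]
ft_force: [-1.8, -0.3, -1.4]
```

```bash
python3 -m creep '[[[0,0.7,-0.1],0,0.36],[[0,1.4,-0.2],0,0.36],[[0,2,-0.3],0,0.36],[[0,2,-0.3],0,0.36]]'|sed -n '1,2p;4p'
```

```text
clock: 20.95
tool_pos: [533.9, 136.1, 36.7]
ft_force: [-1.6, -0.7, -1.1]
```

```bash
python3 -m creep '[[[0,0.7,-0.1],0,0.36],[[0,1.4,-0.2],0,0.36],[[0,2,-0.3],0,0.36],[[0,2,-0.3],0,0.36]]'|sed -n '1,2p;4p'
```

```text
clock: 21.35
tool_pos: [536.0, 136.3, 37.0]
ft_force: [-1.8, 0.4, -1.7]
```

```bash
python3 -m creep '[[[0,0.7,-0.1],0,0.36],[[0,1.4,-0.2],0,0.36],[[0,2,-0.3],0,0.36],[[0,2,-0.3],0,0.36]]'|sed -n '1,2p;4p'
```

```text
clock: 21.75
tool_pos: [538.0, 136.6, 37.3]
ft_force: [-2.9, 0.1, -1.3]
```

```bash
python3 -m creep '[[[0,0.7,-0.1],0,0.36],[[0,1.4,-0.2],0,0.36],[[0,2,-0.3],0,0.36],[[0,2,-0.3],0,0.36]]'|sed -n '1,2p;4p'
```

```text
clock: 22.15
tool_pos: [538.0, 136.6, 37.3]
ft_force: [-7.8, -0.6, 0.8]
```

The stop is felt: no movement and about 8 N. One gentle check, then I'll look at whether it is seated squarely.

```bash
python3 -m creep '[[[0,1.5,-0.2],0,0.36],[[0,1.5,-0.2],0,0.36],[[0,1.5,-0.2],0,0.36]]'|sed -n '1,2p;4p'
python3 - <<'E'
from h import *
import pickle
s=arm.observe(); pickle.dump(s,open('s13.pkl','wb')); print(s['ft_force'])
cv2.imwrite('pics/w13.png',cv2.resize(arm.read_camera('wrist')[190:400,150:420],None,fx=2.8,fy=2.8))
cv2.imwrite('pics/sc13.png',cv2.resize(arm.read_camera('scene')[130:240,180:310],None,fx=5,fy=5))
E
```

```text
clock: 22.45
tool_pos: [537.9, 136.6, 37.3]
ft_force: [-7.1, -1.8, 0.9]
[-7.07094998 -1.82864711  0.916435  ]
```

View pics/w13.png

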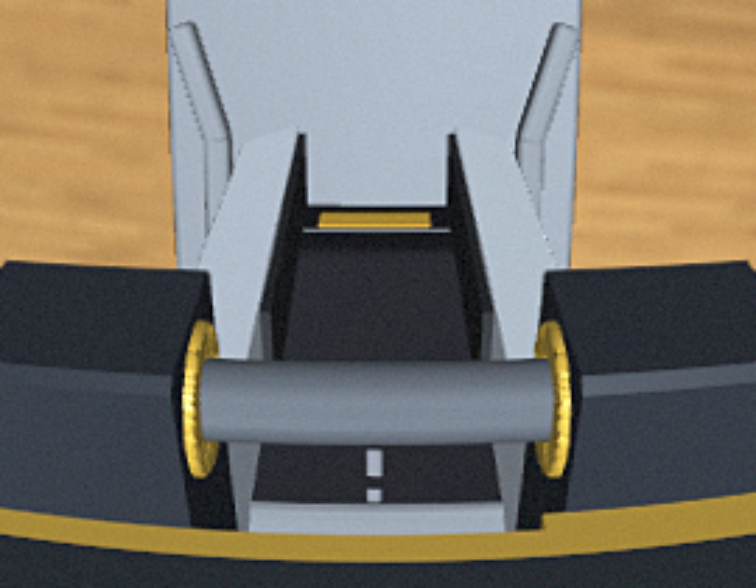

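View pics/sc13.png

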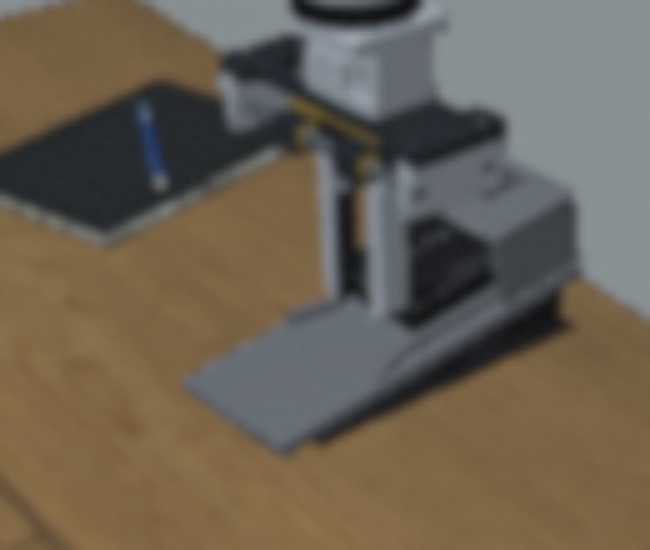

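The pack is seated square and flat, with its rear edge level between the rails, and it did not move under about 7 N. Backing off gently.

```bash
python3 -m creep '[[[0,-1,0],0,0.36],[[0,-2.5,0],0,0.36],[[0,-5,0],0,0.36],[[0,-12,0],0,0.36],[[0,-30,0],0,0.36],[[0,-50,-5],0,0.36],[[0,-60,-30],0,0.36],[[0,-60,-70],0,0.36],[[0,-60,-85],0,0.36],[[0,-60,-85],0,0.36],[[0,-60,-85],0,0.36]]'
python3 - <<'E'
from h import *
import pickle
s=arm.observe(); pickle.dump(s,open('s14.pkl','wb')); print(s['ft_force'])
cv2.imwrite('pics/w14.png',arm.read_camera('wrist'))
cv2.imwrite('pics/sc14.png',cv2.resize(arm.read_camera('scene')[130:240,180:310],None,fx=5,fy=5))
E
```

```text
clock: 23.65
tool_pos: [478.4, 130.8, 122.3]
ee_rot: [-0.001, 0.671, 0.741, -0.003]
ft_force: [-1.0, 0.3, -0.7]
gripper_width: 29.8
[-1.0273189   0.2688078  -0.72822299]
```

View pics/w14.png

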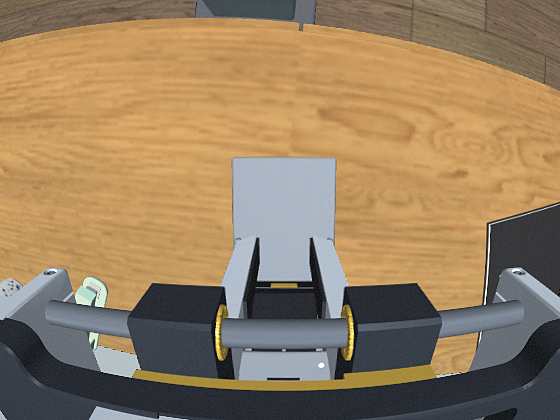

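View pics/sc14.png

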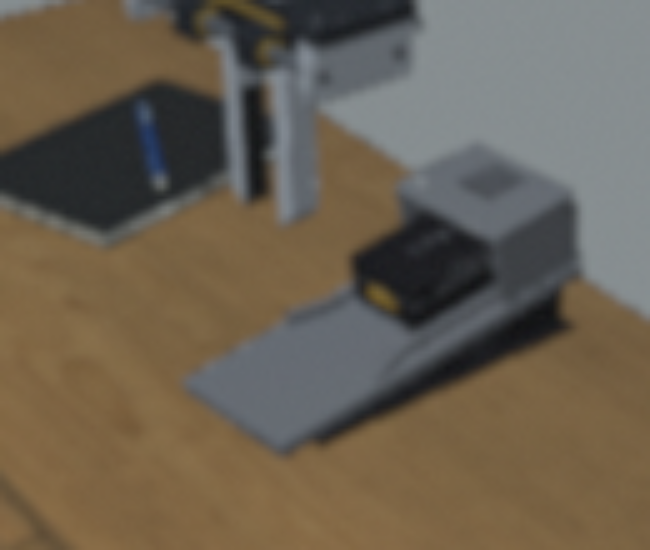

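The pack is half inside the hood, straight, with its rear label at wrist (285,284). I'll compare its place with that when pressed, and check the bystanders from the top.

Run:
```python
from h import *
import pickle
th=np.radians(5.75);ax=np.array([np.cos(th),np.sin(th),0]);up=np.array([0,0,1]);n=np.cos(.14)*up-np.sin(.14)*ax;bx=np.cos(.14)*ax+np.sin(.14)*up
o=np.array([437.3,126.7,13.5])
w=cv2.imread('pics/w14.png'); cv2.imwrite('pics/w14c.png',cv2.resize(w[260:350,230:345],None,fx=6,fy=6,interpolation=2))
a=arm.observe(); t=arm.read_camera('top'); cv2.imwrite('pics/top15.png',t)
t0=cv2.imread('pics/top0.png')
d=cv2.absdiff(t,t0).max(2)
for nm,(x0,y0,x1,y1) in dict(stapler=(275,120,325,195),tape=(370,245,420,295),mug=(340,115,402,190)).items(): print(nm,(d[y0:y1,x0:x1]>40).sum())
for f,rows in (('s13.pkl',[(205/2.8+190),(230/2.8+190)]),):
    s=pickle.load(open(f,'rb'))
    for r,h in zip(rows,(0,28)):
        e,dd=ray('wrist',[(285,r)],s); P=e+dd*(((o+n*h-e)@n)/(dd@n))[:,None]-o; print(f,r,h,P@bx)
```

```text
stapler 0
tape 0
mug 0
s13.pkl 263.2142857142857 0 [117.67510035]
s13.pkl 272.14285714285717 28 [114.17631461]
```

View pics/w14c.png

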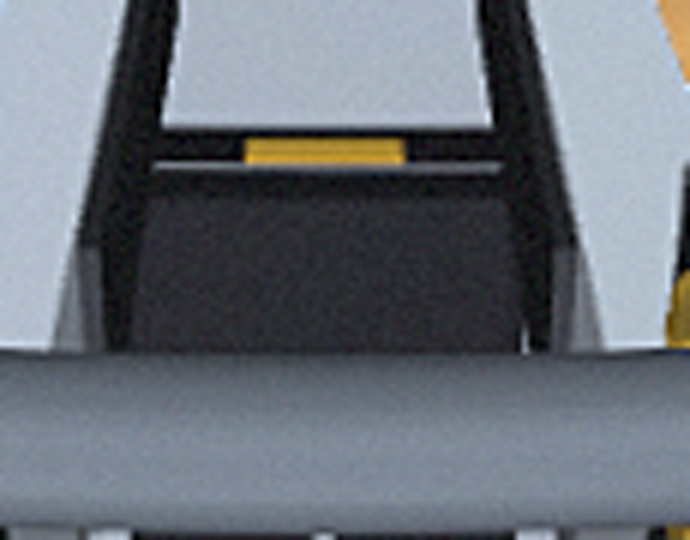

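View pics/top15.png

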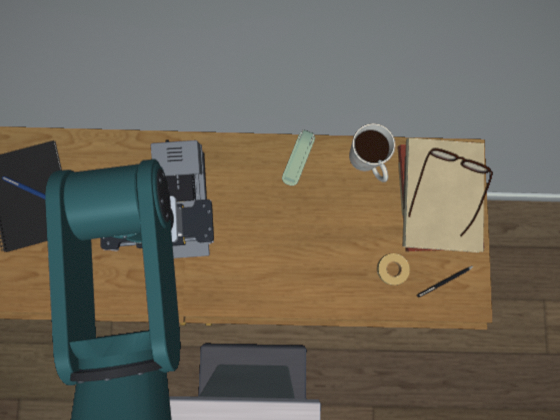

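Run:
```python
from h import *
import pickle
th=np.radians(5.75);ax=np.array([np.cos(th),np.sin(th),0]);up=np.array([0,0,1]);n=np.cos(.14)*up-np.sin(.14)*ax;bx=np.cos(.14)*ax+np.sin(.14)*up
o=np.array([437.3,126.7,13.5])
s=pickle.load(open('s14.pkl','rb'))
for u,r,h in ((285,281.3,0),(285,287.3,28),(258,281.3,0),(311,281.0,0)):
    e,dd=ray('wrist',[(u,r)],s); P=e+dd*(((o+n*h-e)@n)/(dd@n))[:,None]-o; print(r,h,P@bx)
```

```text
281.3 0 [118.03300693]
287.3 28 [113.12544354]
281.3 0 [118.23521665]
281.0 0 [117.86942403]
```

```bash
python3 -c "
from plant import arm
print(arm.observe()['clock'],arm.observe()['ft_force']); print(arm.sign_off())"
```

```text
23.8 [-0.37297006  0.12440862  0.15472351]
the job is handed in; nothing more can be done
None
```

The pack is on charge: I set it flat on the ramp's low end, let go, and pushed it up between the rails until it met the stop. I handed the job in at about 24 s with the arm well clear of it.

- **Placing:** The pack lay within about 0.6 mm of the ramp's centreline, with no measurable skew, before I pushed it.
- **First push missed:** In both the scene and wrist views the fingertips end about 3 mm behind the TCP, not 17 mm ahead as stated. The first pass therefore slid over the top of the pack without touching it. I backed out and came in lower.
- **Pushing home:** It took about 2 N up the slope. Movement stopped dead at about 8 N, with the pack's leading end at bed x of roughly 0.203–0.208 m. A second gentle press, about 7 N, moved it no further.
- **After backing off:** The pack's rear edge measured 118.0 mm up the bed, against 117.7 mm while pressed. A second mark on it differed by 1.1 mm (113.1 against 114.2), about the limit of the measurement. I did not touch the pack again to confirm this.
- **Contact spring:** I could not pick out its 0.3–0.6 N in the force readings, so "fully home" rests on the hard stop and these positions.
- **Bystanders:** The stapler, tape roll and mug showed no change in the top view.

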